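Load a jaw pad in the drilling jig and index its stop

ROBOT

A 6-joint arm with a two-finger parallel gripper is mounted at the origin on the work surface. World frame = base frame: x ahead of the robot, y to its left, z up, the work surface at z = 0. Lengths are in m, angles in rad, forces in N, time in s.
With the tool pointing down it reaches from about 0.3 to 0.775 m from the base axis. Payload 14.6 kg.
Tool frame: the origin (TCP) lies at the very end of the fingers, on their centre line; the grasp point (between the pads) lies 19 mm behind it; z points along the fingers, x is the direction in which the jaws open and shut, and the axes are right-handed (so a half turn about z gives the same grasp; the last joint's range is limited). The gripper opens to 94 mm and grips with 3 to 60 N. Pads are 16 mm wide; open, the fingers measure 119 mm over their backs; the gripper's body (75 mm by 177 mm) begins 78 mm behind the grasp point.
Start: joints at [1.04, 0.3, 1.521, -0, 1.321, -0.067], TCP at [0.246, 0.492, 0.205] pointing down, gripper open.
Joint ranges: [-3.03, 3.03], [-0.79, 2.21], [0.23, 2.52], [-1.04, 4.18], [0, 3.07], [-2.55, 2.55]. Speed limits (rad/s): [2.22, 2.22, 2.57, 3.14, 3.14, 3.14].

INTERFACE

Orientations are given as [roll, pitch, yaw] about the fixed x, y, z axes, in that order (R = Rz(yaw) Ry(pitch) Rx(roll)).
In Python, from station import ctrl gives the robot as it stands.
- The arm moves only by the shell command python3 -m inch 'ROWS' [FORCE]. ROWS is JSON, one flat list of numbers, 7 for each row, row after row: the shift along the tool's x, y, z in cm, then the turn, a rotation vector about the tool's x, y, z in rad, then the opening, from 0 (shut) to 1 (fully open). In form: [tx, ty, tz, wx, wy, wz, claw, tx, ty, tz, wx, wy, wz, claw, ...]. A call has 1 to 20 rows; each row shifts and turns the commanded pose from where the row before left it, along the tool's axes as they then stand; what a row does not reach is not made up. A row lasts 1/8 s, in which the tool goes at most 62.5 mm and 10.7 degrees, less where a joint would pass 70% of its speed; a pose out of reach is approached as far as the arm can. A call is refused whole if a number of a shift passes 6.25 or a number of a turn 0.188, either way. A call with a gripper value outside its range is refused whole. The fingers move at their own pace and stop on an object; FORCE is the grip in N (left out, the last holds). Time passes only in rows, so rows that do not move let the fingers close. It gives the time, the measured TCP pose, the force and the opening at its end, in the units of the state.
- ctrl.get_obs(): the state, without advancing time (a new reading comes with each control period).
- ctrl.camera(name): name is "scene" or "top"; returns (picture, depth): 480x640x3 uint8, red, green, blue; 480x640 float32, m along the optical axis (not along the pixel's ray), 0 where there is no reading.
- ctrl.camera_params(name): a dict with "vertical_fov" (degrees; the focal length in pixels is half the picture's height over the tangent of half this angle, whatever the lens; pixels are square), "cx", "cy" (the principal point, pixels), "distortion" ([k1, k2, p1, p2, k3] as OpenCV has them; the pictures are not rectified), "camera_from_world" (4x4, takes a point from world to camera coordinates). Camera axes: x right, y down, z forward; pixel columns grow to the right and rows downward; lengths in m; the calibration is good to about 2 mm. A picture is of the moment at which its call begins. camera_params takes no time and is no camera call.
- ctrl.hand_in(): hands the job in, once; it reports no verdict.
Trained networks look in the newest picture that a camera, given by its name, has taken for a name from the list of things; names that differ only in an ending like _2 or _b are one class to them, and where a whole thing is asked for, a point or a joint stands for the part that bears it (a point fixed in the world has none). Each returns a list of dicts, best first, with "score" (0 to 1); they miss things now and then, are a little off and sometimes report something else, mostly with a low value. They report only what shows in the picture. A call takes as long as a camera call. They do not tell look-alikes from the thing itself.
- ctrl.spot_in(camera, label): "bbox" ([centre column, centre row, width, height] in pixels, round what is visible of it).
- ctrl.place_of(camera, label): "centre" ([column, row] in pixels: a listed point, or the origin of a listed thing).
The state is a dict: "time_s": time; "qpos": joint angles; "joint_vel": joint speeds; "tau": joint torques, N m; "ee_pos": TCP position; "eef_rot": TCP orientation; "force": force on the tool from outside, world axes, zero at the start; "moment": the same for the moment, N m; "grip_width": finger opening in m.
Only numpy, scipy, OpenCV 4.12 (cv2) and the standard library are available. Lean on these libraries where they do the work, as an engineer would, in place of code of your own. Each camera call takes 0.05 s, during which the arm holds its last target. There are 200 camera calls.

TASK

Lay the longer of the two green jaw pads flat and square on the bed of the drilling jig, in the space between the stop bar and the tall end block, and let go of it. Then pull up the black plunger knob, slide the stop one hole towards the end block so that the pad is caught between bar and block, and let the pin drop fully home in that next hole. Finish while still gripping the knob with the pin home, so that it cannot jump out while I tighten up, and leave everything else on the bench where it lies.

Things in the scene. Friction and masses are not known exactly. Their poses are not given: they have to be found in the camera images.
- jig: Drilling jig bolted to the bench (it cannot move): aluminium base plate 180 x 350 x 14 mm, long side along its y; origin at the centre of the plate's underside, z up. Over its -x side, centre line at x = -60 mm, a fixed 30 mm square steel tube runs along y, its top 52 mm above the bench, with 11 mm holes in its top face every 25 mm (y = 0, +-25, +-50, ...).
- bed (a point): Middle of the jig's bed, the flat top of the base plate where the pad belongs: 14 mm above the bench, at x = +35 mm, y = 0 in the jig's frame (axes parallel to the jig's). A 12 mm T-slot runs through it along y.
- stop (a joint): Position (m) along the jig's +y of the sliding stop: a grey sleeve, 64 mm long and 40 mm square, around the tube (top 56.5 mm above the bench), that carries stop bar and plunger. Starts locked at 0 (pin in the hole at y = 0), with about 1 mm of play; the holes are 0.025 apart. Friction about 2 N when unlocked.
- stop_bar (a point): Steel stop bar fixed to the sleeve, reaching across the bed along the jig's x from x = -40 to +65 mm (jig frame), 12 mm thick along y, 17 to 47 mm above the bench. This point is the bar's middle where it crosses the bed's centre line (jig x = +35 mm), 32 mm above the bench. Slides with stop.
- plunger (a joint): Lift (m) of the spring plunger on the sleeve: 0 = pin fully home in a hole, 0.013 = end of travel. The 9 mm round-nosed pin stands 8 mm deep in its hole, so it must be lifted more than 0.008 before the stop slides; over the tube between holes it rests at about 0.008. The spring pushes it down with 6 N at 0, 10 N at full lift.
- knob: The plunger's black ribbed knob, an upright cylinder of 28 mm diameter, 23 mm high, on the pin's vertical axis above the middle of the sleeve. Origin at the centre of its underside, 74 mm above the bench when the pin is home; below it a 20 mm barrel, 17 mm high, down to the sleeve. Moves with stop and plunger.
- end_block: Tall steel end block bolted on the bed's centre line at either the +y or the -y end (jig y = +-143.5 mm): 56 (x) x 20 (y) x 40 mm high; origin at the centre of its underside, axes parallel to the jig's. The other end holds only a low parked strap clamp (24 mm high). Space between bar and block: 127.5 mm with the stop at 0, 102.5 mm one hole nearer.
- pad_long: The longer green anodized aluminium jaw pad: 100 mm long (its y), 28 mm wide (x), 24 mm high (z), about 0.18 kg. Origin at the centre of its underside. Lies flat on the bench beside the jig.
- pad_short: The shorter green jaw pad, 66 x 28 x 24 mm (y, x, z), not wanted; origin at the centre of its underside. The two pads may lie in either of the two places.
- swing_bolt: Bystander: zinc-plated swing bolt, 90 mm long, 12 mm thick with a 24 mm eye, lying along its y between the two pads.
- mallet: Bystander: orange rubber mallet with a wooden handle, head 58 mm diameter; origin under the head.
- setup_block: Bystander: steel setup block 50 x 75 x 25 mm beyond the jig.
- square: Bystander: steel try square, stock 100 mm, blade 130 mm; origin under the stock.
Not all that is in view belongs to the job. What is shaped like the pad_long but purple is not meant.

How it is judged:
On the way, in this order (a step that is already met when the one before it is completed fails the run):
1. the long pad lies flat and square on the bed between stop bar and end block, let go, with the stop still at its first hole and the pin home (x of pad_long in the frame of jig between 0.01 and 0.06 m and z of pad_long in the frame of jig between 0.011 and 0.018 m and angle between pad_long's own z axis and vertical below 0.06 rad and (y of pad_long in the frame of end_block between 0.055 and 0.092 m or y of pad_long in the frame of end_block between -0.092 and -0.055 m) and angle between the y axis of pad_long and the y axis of jig, either way round below 0.15 rad and contact force between the fingers and pad_long below 0.1 N and linear speed of pad_long below 0.03 m/s and value of joint stop between -0.004 and 0.004 m and value of joint plunger below 0.002 m), for 0.2 s.
2. the plunger is pulled clear of its hole by the knob (value of joint plunger above 0.0075 m and contact force between the fingers and knob above 1 N), for 0.1 s.
At the end, for the whole second after the job is handed in: Stop at the next hole towards the end block (within 3 mm), plunger home (lift under 2 mm), fingers round the knob (over 2 N); long pad flat on the bed (within 25 mm of its centre line), square (0.15 rad), caught between bar and block (end within 5 mm of the block), not touched (((y of end_block in the frame of jig above 0 m and value of joint stop between 0.022 and 0.028 m) or (y of end_block in the frame of jig below 0 m and value of joint stop between -0.028 and -0.022 m)) and value of joint plunger below 0.002 m and contact force between the fingers and knob above 2 N and distance between the grasp point and knob below 0.038 m and contact force between the fingers and pad_long below 0.1 N and x of pad_long in the frame of jig between 0.01 and 0.06 m and z of pad_long in the frame of jig between 0.011 and 0.018 m and angle between pad_long's own z axis and vertical below 0.06 rad and (y of pad_long in the frame of end_block between 0.0575 and 0.0655 m or y of pad_long in the frame of end_block between -0.0655 and -0.0575 m) and angle between the y axis of pad_long and the y axis of jig, either way round below 0.15 rad and linear speed of pad_long below 0.02 m/s); the arm keeps its last pose, push and grip.
It fails at once if the short pad, the swing bolt, the mallet, the setup block or the square is moved more than 30 mm (distance of any of pad_short, swing_bolt, mallet, setup_block, square from where it was at the start of the episode above 0.03 m).
It also fails if it takes over 48 s, if anything falls off the work surface, if the arm or the gripper's body presses on something with over 40 N, if the wrist force passes 120 N, or if a joint passes its speed limit or range.

## Working session

There is one attempt and no reset: what is moved stays moved. The work goes in short steps, Python scripts to look and compute and a shell command to move; the robot and the scene stay as the last step left them, time stands still between calls to the robot, and variables do not carry over. Pictures are saved under pics/ and viewed, about 8 in all and at most 12, crops included, and the job is handed in when it is done.

```bash
mkdir -p pics; ls; cat > h.py <<'E'
import numpy as np, cv2
from station import ctrl
from scipy.spatial.transform import Rotation as R
def cam(n):
    p=ctrl.camera_params(n); f=240/np.tan(np.radians(p["vertical_fov"])/2)
    K=np.array([[f,0,p["cx"]],[0,f,p["cy"]],[0,0,1]]); return K,np.array(p["distortion"],float),np.array(p["camera_from_world"])
def onplane(n,uv,z):
    K,d,T=cam(n); q=cv2.undistortPoints(np.array(uv,float).reshape(-1,1,2),K,d).reshape(-1,2)
    r=np.c_[q,np.ones(len(q))]@T[:3,:3]; c=-T[:3,:3].T@T[:3,3]
    return c+r*((z-c[2])/r[:,2])[:,None]
def proj(n,P):
    K,d,T=cam(n); return cv2.projectPoints(np.array(P,float).reshape(-1,1,3),cv2.Rodrigues(T[:3,:3])[0],T[:3,3],K,d)[0].reshape(-1,2)
def cloud(n,dep):
    K,d,T=cam(n); v,u=np.mgrid[:480,:640]
    q=cv2.undistortPoints(np.stack([u,v],-1).reshape(-1,1,2).astype(float),K,d).reshape(480,640,2)
    c=np.dstack([q*dep[...,None],dep])
    return (c-T[:3,3])@T[:3,:3]
E
python3 - <<'E'
from h import *
for n in("top","scene"):
    p,d=ctrl.camera(n); cv2.imwrite(f"pics/{n}0.png",p[:,:,::-1]); np.savez(f"{n}0.npz",p=p,d=d)
    for l in["jig","bed","stop_bar","knob","end_block","pad_long","pad_short","swing_bolt"]:
        print(n,l,[(np.round(x["centre"]),round(x["score"],2)) for x in ctrl.place_of(n,l)[:3]])
o=ctrl.get_obs();print(o["time_s"],o["ee_pos"],o["eef_rot"],o["grip_width"])
E
```

```text
pics
top jig [(array([359., 239.]), 0.66)]
top bed [(array([356., 226.]), 0.71), (array([221., 279.]), 0.29)]
top stop_bar [(array([358., 223.]), 0.57)]
top knob [(array([363., 258.]), 0.46)]
top end_block [(array([304., 222.]), 0.58), (array([205., 211.]), 0.35)]
top pad_long [(array([158., 209.]), 0.73), (array([254., 200.]), 0.7), (array([202., 212.]), 0.66)]
top pad_short [(array([222., 280.]), 0.64)]
top swing_bolt [(array([211., 242.]), 0.73), (array([354., 239.]), 0.17)]
scene jig [(array([280., 238.]), 0.6)]
scene bed [(array([267., 244.]), 0.72)]
scene stop_bar [(array([273., 240.]), 0.56)]
scene knob [(array([289., 203.]), 0.47)]
scene end_block [(array([328., 271.]), 0.86)]
scene pad_long [(array([373., 329.]), 0.83), (array([445., 340.]), 0.67), (array([508., 371.]), 0.6)]
scene pad_short [(array([441., 261.]), 0.96)]
scene swing_bolt [(array([451., 302.]), 0.69)]
0.9 [0.24604234 0.49188612 0.20545306] [-3.14158404e+00  3.76073550e-09  1.10699665e+00] 0.09385956893976098
```

View pics/top0.png

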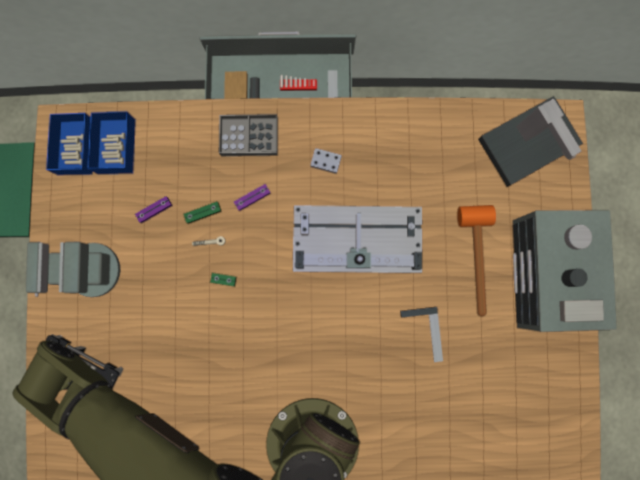

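View pics/scene0.png

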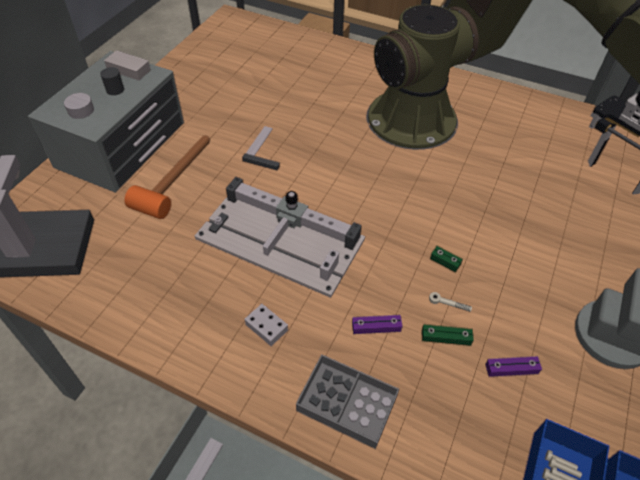

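The top view shows the long green pad at (202,212), between purple look-alikes at (154,209) and (252,197). The short pad is at (223,280), the bolt at (209,241), the jig at (359,239) and the knob at (359,258). The tall block looks to be at the left (+y) end, (304,222).

```bash
python3 - <<'E'
from h import *
def fitrect(P):
    r=cv2.minAreaRect((P[:,:2]*1000).astype(np.float32)); return np.round(r[0],1),np.round(r[1],1),round(r[2],1)
for n,wins in(("top",{"long":(180,225,200,225),"short":(205,240,270,290)}),("scene",{"long":(418,478,318,350),"short":(425,468,240,275)})):
    z=np.load(n+"0.npz");p=z["p"];d=z["d"];C=cloud(n,d);hsv=cv2.cvtColor(p,cv2.COLOR_RGB2HSV)
    g=(hsv[...,0]>45)&(hsv[...,0]<90)&(hsv[...,1]>90)
    for k,(a,b,c,e) in wins.items():
        m=np.zeros_like(g);m[c:e,a:b]=g[c:e,a:b]; P=C[m]; 
        t=P[P[:,2]>0.018]; print(n,k,m.sum(),len(t),"z",np.round(np.percentile(P[:,2],[5,50,95]),4),fitrect(t if len(t)>5 else P))
    reg=(C[...,0]>.3)&(C[...,0]<.8)&(C[...,1]>-.35)&(C[...,1]<.1)&(d>0)
    # black knob, height slices
    print(n,"knob",[ (lambda Q:(len(Q),np.round(np.median(Q,0),4), np.round((Q.min(0)+Q.max(0))/2,4)))(C[reg&(C[...,2]>.085)&(C[...,2]<.11)])])
    q=C[reg&(C[...,2]>.009)&(C[...,2]<.02)]; print(n,"plate",len(q),fitrect(q))
    q=C[reg&(C[...,2]>.047)&(C[...,2]<.055)]; print(n,"tube top",len(q),fitrect(q))
    q=C[reg&(C[...,2]>.034)&(C[...,2]<.0445)&(C[...,0]>.5)]; print(n,"40mm",len(q),np.round(np.median(q,0),4),fitrect(q))
    q=C[reg&(C[...,2]>.044)&(C[...,2]<.0485)&(C[...,0]>.5)]; print(n,"bar",len(q),np.round(np.median(q,0),4),fitrect(q))
    s=p[150:320,160:500] if n=="scene" else p[180:290,180:440]
    cv2.imwrite(f"pics/{n}c.png",cv2.resize(s[...,::-1],None,fx=2.3,fy=2.3,interpolation=cv2.INTER_CUBIC))
E
```

```text
top long 304 294 z [0.0185 0.0235 0.0286] (array([622.8, 296.3]), array([28.7, 97.4]), 20.6)
top short 153 147 z [0.018  0.0234 0.0286] (array([421.9, 120.4]), array([297.9,  23.5]), 81.0)
top knob [(100, array([ 0.4891, -0.1233,  0.095 ]), array([ 0.4895, -0.1234,  0.0949]))]
top plate 5426 (array([ 551.1, -121.1]), array([443.8, 492.5]), 89.2)
top tube top 1072 (array([ 538.3, -126.4]), array([334.7, 142.6]), 89.0)
top 40mm 105 [ 0.5594 -0.125   0.0423] (array([620.5, -65. ]), array([462.5, 205.6]), 51.1)
top bar 154 [ 0.5352 -0.1253  0.0464] (array([ 555.6, -122. ]), array([108.9, 295.3]), 0.3)
scene long 691 565 z [0.0101 0.0255 0.0293] (array([918.9, 270.6]), array([ 96.1, 647.3]), 85.1)
scene short 337 255 z [0.009  0.0253 0.0296] (array([834.8, 247.5]), array([823.4,  64. ]), 1.5)
scene knob [(137, array([ 0.4925, -0.1234,  0.0981]), array([ 0.4879, -0.1245,  0.0946]))]
scene plate 6617 (array([ 549.5, -121.4]), array([499.9, 440.7]), 0.2)
scene tube top 1073 (array([ 539.3, -126.4]), array([332.5, 148.8]), 87.9)
scene 40mm 481 [ 0.5106 -0.0958  0.0388] (array([579.3, -56.6]), array([479.2, 232.2]), 59.8)
scene bar 247 [ 0.5132 -0.1215  0.0467] (array([ 556.3, -123.7]), array([327.8, 112.9]), 89.5)
```

View pics/scenec.png

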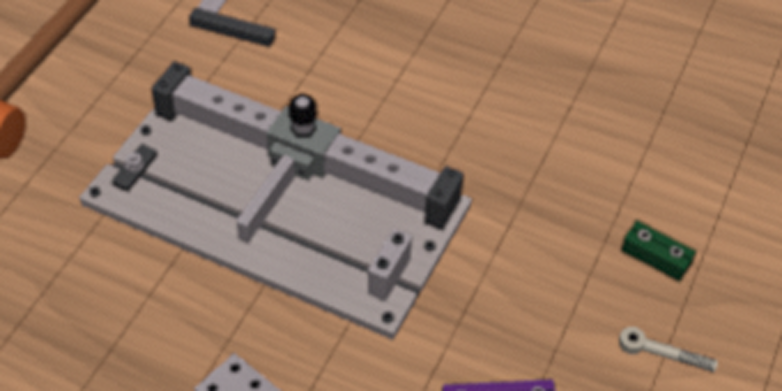

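The crop confirms it: the tall block is at the +y end (crop (390,265)), the low clamp at the other end, and the jig axes are nearly parallel to the world axes. I'll fit the jig's yaw now and rotate and approach next.

```bash
cat >> h.py <<'E'
def tool(dw):
    "world shift (m) -> tool shift (cm)"
    return np.round(R.from_euler("xyz",ctrl.get_obs()["eef_rot"]).as_matrix().T@np.array(dw)*100,2)
E
python3 - <<'E'
from h import *
for n in("top","scene"):
    z=np.load(n+"0.npz");p=z["p"];d=z["d"];C=cloud(n,d)
    hsv=cv2.cvtColor(p,cv2.COLOR_RGB2HSV)
    m=((hsv[...,1]<45)&(C[...,0]>.42)&(C[...,0]<.68)&(C[...,1]>-.32)&(C[...,1]<.08)&(C[...,2]>.005)).astype(np.uint8)
    m=cv2.morphologyEx(m,cv2.MORPH_CLOSE,np.ones((3,3)))
    k,l,s,c=cv2.connectedComponentsWithStats(m); i=1+s[1:,4].argmax(); 
    v,u=np.nonzero(l==i); W=onplane(n,np.c_[u,v],.014)
    r=cv2.minAreaRect((W[:,:2]*1000).astype(np.float32)); print(n,"plate",r)
    g=(l==i)&(abs(C[...,2]-.014)<.004); print(" depth-plate",cv2.minAreaRect((C[g][:,:2]*1000).astype(np.float32)))
    # bar: narrow strip, and sides line fit
    b=C[(C[...,2]>.04)&(C[...,2]<.052)&(C[...,0]>.515)&(C[...,0]<.62)&(abs(C[...,1]+.123)<.03)]; print(" bar",len(b),np.median(b,0),np.polyfit(b[:,0],b[:,1],1))
    e=C[(C[...,2]>.034)&(C[...,2]<.046)&(C[...,0]>.54)&(C[...,0]<.63)&(C[...,1]>-.02)&(C[...,1]<.05)]; print(" endblk",len(e),np.median(e,0),(e.min(0)+e.max(0))/2)
    print(" long pad centre check", [ (x["centre"],onplane(n,[x["centre"]],0)[0][:2].round(4)) for x in ctrl.place_of(n,"pad_long")[:3]])
E
python3 -m inch '[0,0,0,0,0,0.187,0.5, 0,0,0,0,0,0.187,0.5, 0,0,0,0,0,0.187,0.5, 0,0,0,0,0,0.186,0.5, 0,0,0,0,0,0,0.5]' 40
python3 -c "
from h import *
print(ctrl.get_obs()['eef_rot']); print(tool(np.array([.6228,.2963,.10])-ctrl.get_obs()['ee_pos']))"
```

```text
top plate ((547.771728515625, -125.27189636230469), (348.02105712890625, 178.74539184570312), 88.77357482910156)
 depth-plate ((548.040771484375, -125.52859497070312), (348.83660888671875, 177.2845458984375), 88.91798400878906)
 bar 185 [ 0.55682997 -0.12506243  0.0459093 ] [-0.02431789 -0.11138223]
 endblk 8 [0.56854346 0.01397855 0.04017744] [0.58248337 0.01252661 0.03994878]
 long pad centre check [([158.0, 208.8], array([0.6371, 0.4245])), ([254.0, 199.7], array([0.6593, 0.1566])), ([201.8, 212.2], array([0.6261, 0.3011]))]
scene plate ((525.6365356445312, -135.70724487304688), (368.4869079589844, 231.5142059326172), 88.83380126953125)
 depth-plate ((553.5252685546875, -127.13284301757812), (180.66705322265625, 354.0722961425781), 0.6167685389518738)
 bar 267 [ 0.55555324 -0.12485741  0.04859726] [-0.02088013 -0.11402761]
 endblk 59 [0.60755684 0.02455189 0.04021493] [0.58711481 0.01624639 0.0400051 ]
 long pad centre check [([373.2, 329.3], array([0.6697, 0.1558])), ([445.1, 340.4], array([0.629, 0.297])), ([508.0, 371.3], array([0.6398, 0.4282]))]
time_s: 1.62
ee_pos: [0.246, 0.4919, 0.2055]
eef_rot: [-3.142, 0.0, 0.361]
force: [-0.3, -0.6, -0.0]
grip_width: 0.0481
[-3.14159154e+00  1.77756812e-06  3.61150422e-01]
[28.33 31.61 10.55]
```

```bash
python3 -m inch '[2.86,3.16,0.9,0,0,0,0.5, 2.86,3.16,0.9,0,0,0,0.5, 2.86,3.16,0.9,0,0,0,0.5, 2.86,3.16,0.9,0,0,0,0.5, 2.86,3.16,0.9,0,0,0,0.5, 2.86,3.16,0.9,0,0,0,0.5, 2.86,3.16,0.9,0,0,0,0.5, 2.86,3.16,0.9,0,0,0,0.5, 2.86,3.16,0.9,0,0,0,0.5, 2.86,3.16,0.9,0,0,0,0.5, 0,0,0,0,0,0,0.5,0,0,0,0,0,0,0.5]'
python3 - <<'E'
from h import *
print(tool(np.array([.625,.297,.005])-ctrl.get_obs()['ee_pos']))
ps=[]
for n in("top","scene"):
    p,d=ctrl.camera(n)
    s=p[180:250,150:270] if n=="top" else p[250:370,340:540]
    ps.append(cv2.resize(s[...,::-1],(600,350 if n=="top" else 360),interpolation=cv2.INTER_CUBIC))
cv2.imwrite("pics/b.png",np.vstack(ps)[:600] if 0 else cv2.resize(np.vstack(ps),(500,592)))
E
```

```text
time_s: 3.12
ee_pos: [0.6246, 0.2972, 0.1154]
eef_rot: [-3.141, 0.0, 0.363]
force: [0.4, -0.0, -0.5]
grip_width: 0.0468
[ 0.03  0.03 11.04]
```

View pics/b.png

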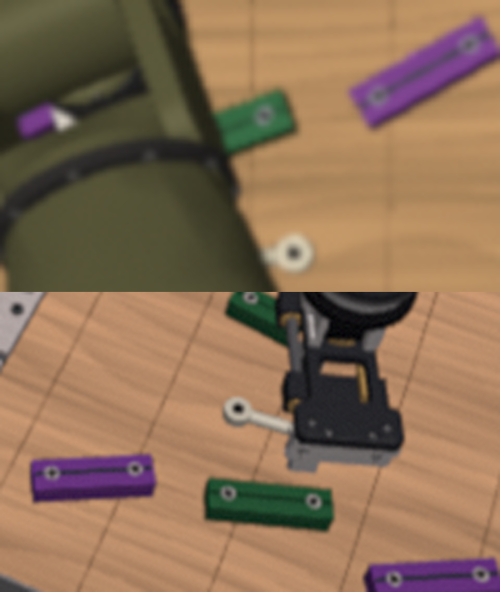

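The gripper hangs above the green pad (scene half, (270,505)) and the purple pads are well clear. I'm descending and closing.

```bash
python3 -m inch '[0,0,3,0,0,0,0.5, 0,0,3,0,0,0,0.5, 0,0,3,0,0,0,0.5, 0,0,1.5,0,0,0,0.5, 0,0,0.5,0,0,0,0.5, 0,0,0,0,0,0,0.5]'; python3 -m inch '[0,0,0,0,0,0,0.1, 0,0,0,0,0,0,0.1, 0,0,0,0,0,0,0.1, 0,0,0,0,0,0,0.1, 0,0,0,0,0,0,0.1, 0,0,0,0,0,0,0.1]' 40;  python3 -m inch '[0,0,-1,0,0,0,0.1, 0,0,-3,0,0,0,0.1, 0,0,-3,0,0,0,0.1, 0,0,-3,0,0,0,0.1,  0,0,0,0,0,0,0.1]'
python3 - <<'E'
from h import *
p,d=ctrl.camera("scene"); C=cloud("scene",d)
hsv=cv2.cvtColor(p,cv2.COLOR_RGB2HSV)
g=(hsv[...,0]>45)&(hsv[...,0]<90)&(hsv[...,1]>90)&(C[...,0]>.5)&(C[...,2]>.06)&(C[...,2]<.16)
P=C[g]; r=cv2.minAreaRect((P[:,:2]*1000).astype(np.float32)); print(len(P),P.min(0),P.max(0),r)
cv2.imwrite("pics/c.png",cv2.resize(p[230:370,340:540,::-1],(600,420),interpolation=cv2.INTER_CUBIC))
E
```

```text
time_s: 3.98
ee_pos: [0.6253, 0.2972, 0.0063]
eef_rot: [-3.142, -0.001, 0.36]
force: [-0.6, -0.7, 0.3]
grip_width: 0.0472
time_s: 4.72
ee_pos: [0.6252, 0.297, 0.0061]
eef_rot: [-3.142, -0.001, 0.36]
force: [-1.5, -1.0, 6.1]
grip_width: 0.0276
time_s: 5.35
ee_pos: [0.626, 0.2973, 0.108]
eef_rot: [-3.141, -0.004, 0.36]
force: [0.4, 0.2, -2.2]
grip_width: 0.0278
345 [0.61482999 0.24802566 0.10676811] [0.65608946 0.29062583 0.13279654] ((635.5994873046875, 270.33685302734375), (31.0636043548584, 43.462974548339844), 15.727130889892578)
```

View pics/c.png

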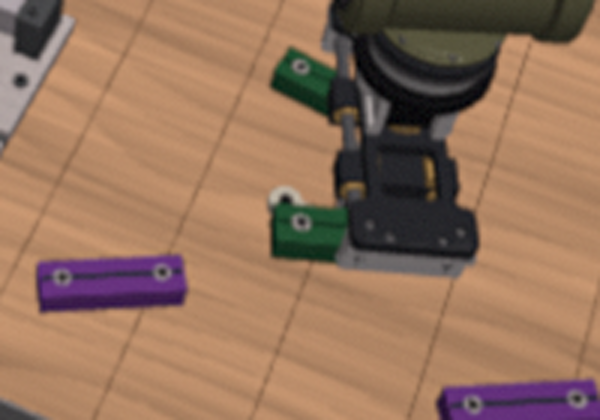

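The pad is held near its middle (opening 27.8 mm). I'm turning it square to the jig (yaw -0.021) and carrying it over.

```bash
python3 -m inch '[0,0,0,0,0,0.127,0.1, 0,0,0,0,0,0.127,0.1, 0,0,0,0,0,0.127,0.1, 0,0,0,0,0,0,0.1, 0,0,0,0,0,0,0.1]'
python3 -c "
from h import *
print(ctrl.get_obs()['qpos'],tool(np.array([.5854,-.048,.11])-ctrl.get_obs()['ee_pos']))"
```

```text
time_s: 6.02
ee_pos: [0.6247, 0.2968, 0.1044]
eef_rot: [3.141, 0.001, -0.018]
force: [-0.1, 0.2, -1.9]
grip_width: 0.0277
[ 3.90548166e-01  7.04648046e-01  1.16138875e+00 -2.38908432e-05
  1.27697476e+00  4.08754632e-01] [-3.3  34.54 -0.54]
```

```bash
python3 -m inch '[-0.33,3.45,-0.05,0,0,0,0.1, -0.33,3.45,-0.05,0,0,0,0.1, -0.33,3.45,-0.05,0,0,0,0.1, -0.33,3.45,-0.05,0,0,0,0.1, -0.33,3.45,-0.05,0,0,0,0.1, -0.33,3.45,-0.05,0,0,0,0.1, -0.33,3.45,-0.05,0,0,0,0.1, -0.33,3.45,-0.05,0,0,0,0.1, -0.33,3.45,-0.05,0,0,0,0.1, -0.33,3.45,-0.05,0,0,0,0.1, 0,0,0,0,0,0,0.1, 0,0,0,0,0,0,0.1, 0,0,0,0,0,0,0.1]'
python3 - <<'E'
from h import *
print(tool(np.array([.5854,-.048,.021])-ctrl.get_obs()['ee_pos']))
p,d=ctrl.camera("scene")
C=cloud("scene",d); hsv=cv2.cvtColor(p,cv2.COLOR_RGB2HSV)
g=(hsv[...,0]>45)&(hsv[...,0]<90)&(hsv[...,1]>90)&(abs(C[...,1]+.05)<.1)&(C[...,2]>.06)
P=C[g]; print(len(P),P.min(0),P.max(0))
cv2.imwrite("pics/d.png",cv2.resize(p[150:310,180:400,::-1],(770,560),interpolation=cv2.INTER_CUBIC))
E
```

```text
time_s: 7.65
ee_pos: [0.5848, -0.0464, 0.1103]
eef_rot: [-3.141, 0.0, -0.019]
force: [-0.1, 0.6, -1.4]
grip_width: 0.0276
[0.06 0.16 8.93]
300 [ 0.56803181 -0.08664378  0.10862146] [0.60077545 0.00393458 0.26532852]
```

View pics/d.png

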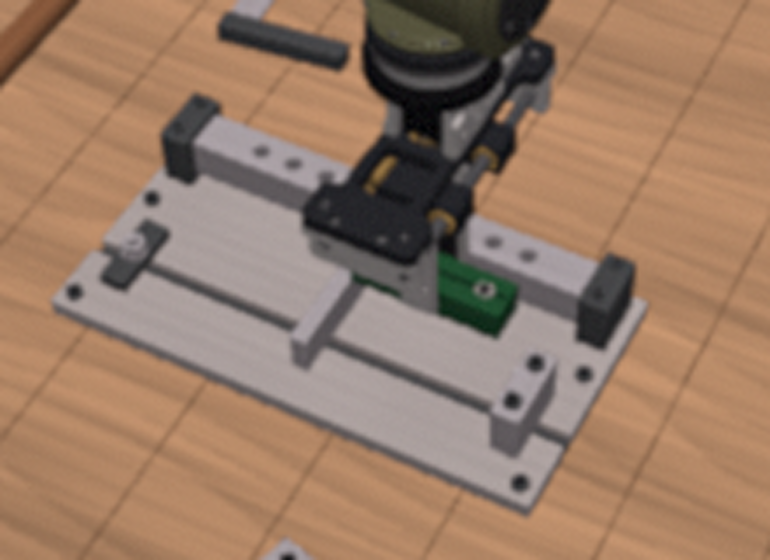

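The held pad shows at (480,290), between the bar (320,320) and the block (525,400), and square to the jig. I'll lower it.

```bash
python3 -m inch '[0.06,0.16,2.5,0,0,0,0.1, 0,0,2.5,0,0,0,0.1, 0,0,2,0,0,0,0.1, 0,0,1,0,0,0,0.1, 0,0,0,0,0,0,0.1, 0,0,0,0,0,0,0.1]';  python3 -m inch '[0,0,0.4,0,0,0,0.1, 0,0,0.3,0,0,0,0.1, 0,0,0.2,0,0,0,0.1, 0,0,0,0,0,0,0.1, 0,0,0,0,0,0,0.1]'
```

```text
time_s: 8.45
ee_pos: [0.5858, -0.0489, 0.0313]
eef_rot: [3.141, -0.001, -0.021]
force: [-0.1, -0.3, -1.9]
grip_width: 0.0272
time_s: 9.07
ee_pos: [0.5854, -0.049, 0.0215]
eef_rot: [3.142, -0.0, -0.021]
force: [0.3, 1.0, -2.2]
grip_width: 0.0274
```

```bash
python3 -m inch '[0,0,0.1,0,0,0,0.1, 0,0,0.1,0,0,0,0.1, 0,0,0,0,0,0,0.1]'; python3 -m inch '[0,0,0.05,0,0,0,0.1, 0,0,0,0,0,0,0.1]'
```

```text
time_s: 9.45
ee_pos: [0.5854, -0.049, 0.0201]
eef_rot: [3.142, -0.0, -0.021]
force: [-3.6, 0.5, 5.1]
grip_width: 0.0274
time_s: 9.7
ee_pos: [0.5854, -0.049, 0.0201]
eef_rot: [3.141, -0.0, -0.021]
force: [-7.0, 0.4, 12.1]
grip_width: 0.0278
```

The pad is down. I'll release it, rise and look.

```bash
python3 -m inch '[0,0,-0.1,0,0,0,0.5, 0,0,0,0,0,0,0.5, 0,0,0,0,0,0,0.5, 0,0,0,0,0,0,0.5, 0,0,-2,0,0,0,0.5, 0,0,-3,0,0,0,0.5, 0,0,-4,0,0,0,0.5, 0,0,-4,0,0,0,0.5, 0,4,-2,0,0,0,0.5, 0,5,0,0,0,0,0.5, 0,6,0,0,0,0,0.5, 0,6,0,0,0,0,0.5, 0,0,0,0,0,0,0.5, 0,0,0,0,0,0,0.5]'
python3 - <<'E'
from h import *
S=[]
for n in("scene","top"):
    p,d=ctrl.camera(n); C=cloud(n,d); hsv=cv2.cvtColor(p,cv2.COLOR_RGB2HSV)
    g=(hsv[...,0]>45)&(hsv[...,0]<90)&(hsv[...,1]>90)&(abs(C[...,1]+.05)<.1)&(C[...,2]>.033)&(C[...,2]<.046)&(C[...,0]>.5)
    P=C[g]; print(n,len(P),np.median(P,0),cv2.minAreaRect((P[:,:2]*1000).astype(np.float32)) if len(P)>5 else 0)
    q=C[(C[...,0]>.46)&(C[...,0]<.52)&(abs(C[...,1]+.124)<.03)&(C[...,2]>.085)&(C[...,2]<.105)]; print("knob",len(q),(q.min(0)+q.max(0))/2 if len(q) else 0)
    S.append(p[150:310,180:400] if n=="scene" else p[180:290,270:440])
cv2.imwrite("pics/e.png",cv2.resize(S[0][...,::-1],(770,560),interpolation=cv2.INTER_CUBIC))
print(ctrl.get_obs()['ee_pos'])
E
```

```text
time_s: 11.45
ee_pos: [0.581, -0.2585, 0.1708]
eef_rot: [3.141, -0.001, -0.021]
force: [0.6, -0.3, 0.1]
grip_width: 0.0469
scene 388 [ 0.58943385 -0.04968798  0.04022229] ((586.1051635742188, -49.367454528808594), (95.30315399169922, 28.169654846191406), 88.22523498535156)
knob 136 [ 0.48885479 -0.12498718  0.09481373]
top 236 [ 0.58242108 -0.04863407  0.0370855 ] ((582.8275756835938, -48.772804260253906), (96.29645538330078, 24.271923065185547), 87.27576446533203)
knob 98 [ 0.48939551 -0.1234002   0.09564135]
[ 0.58123169 -0.25764921  0.17067842]
```

View pics/e.png

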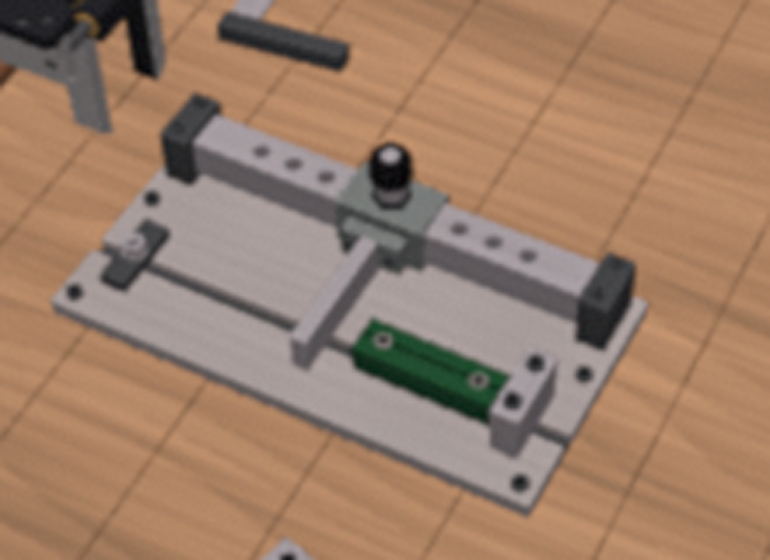

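The pad lies square on the bed, spanning (360,335) to (500,385), a few mm short of the block. The knob is at (390,165), about (0.489,-0.124) in the world. Next is the knob.

```bash
python3 -m inch '[-2.37,-3.29,0.8,0,0,0,0.6, -2.37,-3.29,0.8,0,0,0,0.6, -2.37,-3.29,0.8,0,0,0,0.6, -2.37,-3.29,0.8,0,0,0,0.6, 0,0,0,0,0,0,0.6, 0,0,0,0,0,0,0.6, 0,0,0,0,0,0,0.6]'
python3 -c "
from h import *
print(tool(np.array([.489,-.1242,.066])-ctrl.get_obs()['ee_pos']))"
```

```text
time_s: 12.42
ee_pos: [0.4895, -0.1257, 0.1382]
eef_rot: [3.141, -0.001, -0.021]
force: [-0.2, 0.4, -0.6]
grip_width: 0.056
[-0.05 -0.15  7.22]
```

```bash
python3 -m inch '[-0.05,-0.15,2.5,0,0,0,0.6, 0,0,2.5,0,0,0,0.6, 0,0,1.5,0,0,0,0.6, 0,0,0.7,0,0,0,0.6, 0,0,0,0,0,0,0.6, 0,0,0,0,0,0,0.6]'; python3 -m inch '[0,0,0,0,0,0,0.15, 0,0,0,0,0,0,0.15, 0,0,0,0,0,0,0.15, 0,0,0,0,0,0,0.15, 0,0,0,0,0,0,0.15, 0,0,0,0,0,0,0.15]' 45
```

```text
time_s: 13.18
ee_pos: [0.4889, -0.124, 0.0667]
eef_rot: [3.141, -0.001, -0.021]
force: [0.1, -0.6, -0.7]
grip_width: 0.0566
time_s: 13.92
ee_pos: [0.4889, -0.1239, 0.0661]
eef_rot: [3.141, -0.001, -0.021]
force: [5.0, -0.2, -2.1]
grip_width: 0.0271
```

Gripped on 27 mm, which matches the knob. I'll lift 10.5 mm.

```bash
python3 -m inch '[0,0,-0.3,0,0,0,0.15, 0,0,-0.4,0,0,0,0.15, 0,0,-0.35,0,0,0,0.15, 0,0,0,0,0,0,0.15, 0,0,0,0,0,0,0.15, 0,0,0,0,0,0,0.15]'
```

```text
time_s: 14.68
ee_pos: [0.4888, -0.1238, 0.076]
eef_rot: [3.142, -0.001, -0.021]
force: [8.4, -1.1, -9.4]
grip_width: 0.027
```

The spring reads 9 N and the lift is 10 mm, so the pin is clear. I'll slide 25 mm towards the block.

```bash
python3 -m inch '[0,-0.4,0,0,0,0,0.15, 0,-0.4,0,0,0,0,0.15, 0,-0.4,0,0,0,0,0.15, 0,-0.4,0,0,0,0,0.15, 0,-0.3,0,0,0,0,0.15, 0,-0.3,0,0,0,0,0.15, 0,-0.3,0,0,0,0,0.15, 0,0,0,0,0,0,0.15, 0,0,0,0,0,0,0.15, 0,0,0,0,0,0,0.15]'
```

```text
time_s: 15.92
ee_pos: [0.4893, -0.0988, 0.076]
eef_rot: [-3.142, -0.001, -0.021]
force: [9.6, 0.0, -10.2]
grip_width: 0.0275
```

```bash
python3 -m inch '[0,0,0.4,0,0,0,0.15, 0,0,0.4,0,0,0,0.15, 0,0,0.2,0,0,0,0.15, 0,0,0.1,0,0,0,0.15, 0,0,0,0,0,0,0.15, 0,0,0,0,0,0,0.15]'
python3 - <<'E'
from h import *
p,d=ctrl.camera("scene"); C=cloud("scene",d); hsv=cv2.cvtColor(p,cv2.COLOR_RGB2HSV)
g=(hsv[...,0]>45)&(hsv[...,0]<90)&(hsv[...,1]>90)&(abs(C[...,1]+.05)<.1)&(C[...,2]>.033)&(C[...,2]<.046)&(C[...,0]>.5)
P=C[g]; print(len(P),np.median(P,0),cv2.minAreaRect((P[:,:2]*1000).astype(np.float32)))
b=C[(C[...,2]>.04)&(C[...,2]<.052)&(C[...,0]>.53)&(C[...,0]<.62)&(abs(C[...,1]+.11)<.04)]; print("bar",len(b),np.median(b,0))
cv2.imwrite("pics/f.png",cv2.resize(p[150:310,180:400,::-1],(770,560),interpolation=cv2.INTER_CUBIC))
E
```

```text
time_s: 16.68
ee_pos: [0.4895, -0.0989, 0.0661]
eef_rot: [3.141, -0.001, -0.021]
force: [3.7, 1.3, 5.8]
grip_width: 0.0274
377 [ 0.58884966 -0.0474008   0.04022863] ((585.7814331054688, -48.49919891357422), (28.24146270751953, 94.07853698730469), 0.33597785234451294)
bar 276 [ 0.58015497 -0.09808644  0.0470288 ]
```

View pics/f.png

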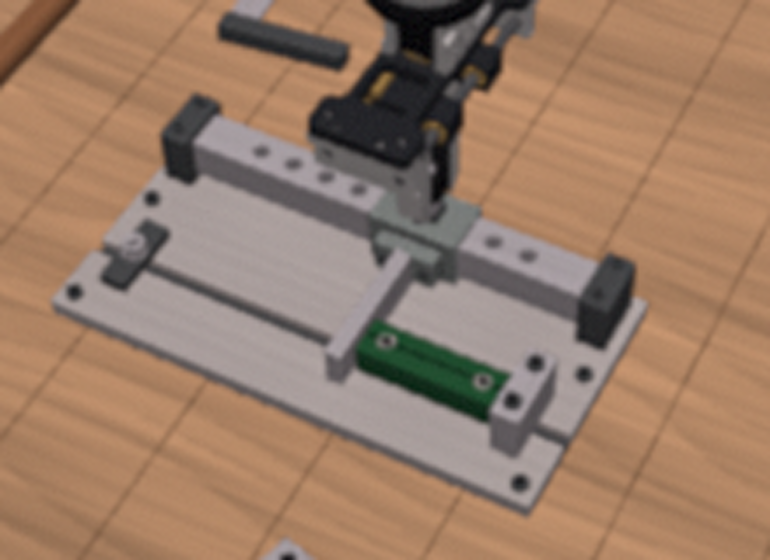

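The bar now sits against the pad and the pad is between bar and block. The TCP is back at its home height of 66.1 mm. A small sideways nudge will test whether the pin is locked in the hole.

```bash
python3 -m inch '[0,0.15,0,0,0,0,0.15, 0,0,0,0,0,0,0.15,0,0,0,0,0,0,0.15]'; python3 -m inch '[0,-0.3,0,0,0,0,0.15, 0,0,0,0,0,0,0.15,0,0,0,0,0,0,0.15]';python3 -m inch '[0,0.15,0,0,0,0,0.15, 0,0,0,0,0,0,0.15,0,0,0,0,0,0,0.15]'
```

```text
time_s: 17.1
ee_pos: [0.4895, -0.1002, 0.0661]
eef_rot: [3.142, -0.001, -0.021]
force: [3.9, 2.3, 6.4]
grip_width: 0.0271
time_s: 17.48
ee_pos: [0.4895, -0.0977, 0.0661]
eef_rot: [3.141, -0.001, -0.021]
force: [3.3, -2.8, 5.0]
grip_width: 0.0276
time_s: 17.85
ee_pos: [0.4895, -0.0989, 0.066]
eef_rot: [3.141, -0.001, -0.021]
force: [3.2, 0.0, 6.4]
grip_width: 0.0272
```

That is within the pin's play, so it proves nothing. I'll nudge further, away from the block.

```bash
python3 -m inch '[0,0.15,0,0,0,0,0.15, 0,0.05,0,0,0,0,0.15,0,0.05,0,0,0,0,0.15,0,0,0,0,0,0,0.15]'; python3 -m inch '[0,-0.25,0,0,0,0,0.15, 0,0,0,0,0,0,0.15,0,0,0,0,0,0,0.15]'
```

```text
time_s: 18.35
ee_pos: [0.4895, -0.1005, 0.066]
eef_rot: [-3.14, -0.001, -0.021]
force: [3.9, 7.4, 7.6]
grip_width: 0.0268
time_s: 18.73
ee_pos: [0.4895, -0.0988, 0.0661]
eef_rot: [3.141, -0.001, -0.021]
force: [3.8, 1.6, 6.0]
grip_width: 0.027
```

It met a hard stop: 7.4 N and 0.9 mm short of the commanded travel. The pin is locked in the hole, so I'm handing in.

```bash
python3 -c "
from h import *
print(ctrl.hand_in()); o=ctrl.get_obs(); print(o['time_s'],o['ee_pos'],o['force'],o['grip_width'])"
```

```text
the job is handed in; nothing more can be done
None
the job is handed in; nothing more can be done
```

The long green pad is on the bed between stop bar and end block. The stop is one hole nearer the block with the pin home, and I handed in at about 18.7 s with the gripper still holding the knob. No verdict was reported.

**What I did:** I laid the pad flat and square, let go and backed off before touching the knob. Then I lifted the knob about 10 mm (about 9 N of spring force), slid the stop 25.0 mm and lowered it.

**Last checks:**
- **Height:** the tool returned to its original home height of 66.1 mm, with the knob gripped at 27 mm opening.
- **Stop position:** the camera put the bar about 25–27 mm from where it started.
- **Pin in the hole:** the first nudge of 1.5 mm each way met only about 2.5 N and proved nothing. A second of 2.5 mm away from the block hit a hard stop at 7.4 N, so the pin is locked.
- **Pad:** in the picture after the slide it lay flat between bar and block, about 1.5° off the jig's direction. The gap to the block was not measured, but by the given dimensions only about 2.5 mm of free space is left there.
- **Other things on the bench:** I did not measure the short pad, swing bolt, mallet, setup block or square again. The arm went nowhere near them at low height.

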